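# Clear the jack panel and hold its recessed reset down

### The job

Brass chips are lying on the black jack panel, over its reset hole. Take the scraper block by its handle and wipe all four chips off the panel into the steel tray along its side, without touching the chips with the fingers, then set the scraper back down on the bare desk, clear of the panel and tray. Then take the stylus from its stand, reach it through the round aperture and push the recessed reset button well down; finish still gripping the stylus and holding the button down, with the other things on the desk left where they are.

Things in the scene. Friction and masses are not known exactly. Their poses are not given: they have to be found in the camera images.
- panel: Fixed black bakelite jack panel block, 110 mm along its x, 150 mm along its y, flat top 50 mm above the desk, two rows of flat jacks near its x edges (look only). Along its +y side is a fixed open steel tray: y from 75 to 145 mm, x from -60 to 60 mm, floor 3 mm and walls 30 mm above the desk. Origin: centre of the block's underside, on the desk.
- aperture (a point): Centre of the mouth of the round aperture in the panel's top, brass-bushed, 15 mm in diameter and 20 mm deep, vertical; at panel x 0, y -20 mm, height 50 mm. A chip lies over it, wholly or partly, at the start.
- tray (a point): Centre of the tray's floor (inside 117 x 67 mm), at panel x 0, y 110 mm.
- reset_button (a joint): Downward travel (m) of the spring button under the aperture: 0 up, 0.008 fully down; it counts as held down beyond 0.005. It needs 2 N to start and 5.2 N at the bottom, and springs back when let go.
- button_top (a point): Centre of the flat top of the steel button, 22 mm in diameter, 24 mm below the panel's top when up.
- stylus: Stylus standing upright, tip down, in its stand: round steel shaft 7 mm in diameter and 55 mm long, then a round wooden handle 18 mm in diameter and 60 mm long (55 to 115 mm above the tip); about 60 g. Origin at the tip, z up along the handle. The handle's shoulder rests on the stand's top, the tip 5 mm above the desk.
- stylus_tip (a point): The stylus's tip, same as its origin.
- stand: Fixed dark steel block 50 x 50 x 60 mm high with a central vertical 10 mm hole that holds the stylus. Origin: centre of its underside.
- scraper: Scraper block standing on the desk: a straight foot 100 mm along its x, 20 mm along its y and 25 mm high (steel edge below, wood above) with a wooden handle 30 mm along x, 20 mm along y rising from its middle to 66 mm height; about 120 g. Origin: centre of its underside, z up.
- chip0: Loose brass chip, an arrow-like flat piece 22 x 18 x 7 mm (22 along its own x), about 20 g, starting flat on top of the panel. Origin: centre of its underside. All four are alike; too large to fall through the aperture.
- chip1: Loose brass chip, an arrow-like flat piece 22 x 18 x 7 mm (22 along its own x), about 20 g, starting flat on top of the panel. Origin: centre of its underside. All four are alike; too large to fall through the aperture.
- chip2: Loose brass chip, an arrow-like flat piece 22 x 18 x 7 mm (22 along its own x), about 20 g, starting flat on top of the panel. Origin: centre of its underside. All four are alike; too large to fall through the aperture.
- chip3: Loose brass chip, an arrow-like flat piece 22 x 18 x 7 mm (22 along its own x), about 20 g, starting flat on top of the panel. Origin: centre of its underside. All four are alike; too large to fall through the aperture.
- ferrule0: Bystander: brass ferrule, a plain tube standing on end, 22 mm across, 24 mm high. Origin: centre of its underside. Not to be disturbed.
- ferrule1: Bystander: brass ferrule, a plain tube standing on end, 22 mm across, 24 mm high. Origin: centre of its underside. Not to be disturbed.
- ferrule2: Bystander: brass ferrule, a plain tube standing on end, 22 mm across, 24 mm high. Origin: centre of its underside. Not to be disturbed.
- lamp_hood: Bystander: green enamel lamp hood, a cone with a brass socket on top, 110 mm across and 85 mm high. Origin: centre of its underside. Not to be disturbed.
- relay_cover: Bystander: nickel-plated relay cover, 50 x 75 x 56 mm high. Origin: centre of its underside. Not to be disturbed.
- screwdriver: Bystander: screwdriver lying on the desk. Not to be disturbed.
- jar: Bystander: closed jar 60 mm across, 70 mm high. Origin: centre of its underside. Not to be disturbed.
There are look-alikes about, which are no part of the job. Leave any turquoise look-alike of the scraper alone.

How it is judged:
On the way, in this order (a step that is already met when the one before it is completed fails the run):
1. all four chips are in the tray while the scraper is in the gripper (y of chip0 in the frame of panel between 0.073 and 0.148 m and x of chip0 in the frame of panel between -0.062 and 0.062 m and z of each of chip0, chip1, chip2, chip3 in the frame of panel below 0.042 m and y of chip1 in the frame of panel between 0.073 and 0.148 m and x of chip1 in the frame of panel between -0.062 and 0.062 m and y of chip2 in the frame of panel between 0.073 and 0.148 m and x of chip2 in the frame of panel between -0.062 and 0.062 m and y of chip3 in the frame of panel between 0.073 and 0.148 m and x of chip3 in the frame of panel between -0.062 and 0.062 m and contact force between the fingers and scraper above 1 N), for 0.1 s.
2. the stylus, in the fingers, holds the button down through the aperture (value of joint reset_button above 0.005 m and horizontal distance between stylus_tip and aperture below 0.008 m and z of stylus_tip in the frame of aperture below -0.024 m and contact force between stylus and panel above 1 N and contact force between the fingers and stylus above 2 N), for 0.3 s.
At the end, for the whole second after the job is handed in: The stylus, gripped in the fingers and reaching through the aperture, keeps the reset button more than 5 mm down (of 8) with more than 1 N; all four chips lie in the tray; the scraper rests on the desk, touching neither the robot nor the panel or tray (all of step 2 and y of chip0 in the frame of panel between 0.073 and 0.148 m and x of chip0 in the frame of panel between -0.062 and 0.062 m and z of each of chip0, chip1, chip2, chip3 in the frame of panel below 0.042 m and y of chip1 in the frame of panel between 0.073 and 0.148 m and x of chip1 in the frame of panel between -0.062 and 0.062 m and y of chip2 in the frame of panel between 0.073 and 0.148 m and x of chip2 in the frame of panel between -0.062 and 0.062 m and y of chip3 in the frame of panel between 0.073 and 0.148 m and x of chip3 in the frame of panel between -0.062 and 0.062 m and height (world z) of scraper below 0.03 m and linear speed of scraper below 0.02 m/s and contact force between scraper and panel below 0.05 N and contact force between scraper and the arm below 0.05 N and contact force between scraper and the fingers below 0.05 N); the arm keeps its last pose, push and grip.
It fails at once if the fingers touch a chip (contact force between the fingers and chip0 above 0.3 N or contact force between the fingers and chip1 above 0.3 N or contact force between the fingers and chip2 above 0.3 N or contact force between the fingers and chip3 above 0.3 N).
It fails at once if a bystander is moved more than 20 mm (distance of any of ferrule0, ferrule1, ferrule2, lamp_hood, relay_cover, screwdriver, jar from where it was at the start of the episode above 0.02 m).
It also fails if it takes over 64 s, if anything falls off the work surface, if the arm or the gripper's body presses on something with over 40 N, if the wrist force passes 120 N, or if a joint passes its speed limit or range.

### The arm

A 7-joint arm with a two-finger parallel gripper is mounted at the origin on the work surface. World frame = base frame: x ahead of the robot, y to its left, z up, the work surface at z = 0. Lengths are in m, angles in rad, forces in N, time in s.
With the tool pointing down it reaches from about 0.425 to 0.925 m from the base axis. Payload 6.8 kg.
Tool frame: the origin (TCP) lies where the fingers leave the gripper's body, on its centre line; the fingertips stand 73 mm ahead of it and the grasp point (between the pads) lies 54 mm ahead of it; z points along the fingers, y is the line along which they close (so a half turn about z gives the same grasp; the last joint's range is limited). The gripper opens to 85 mm and grips with 20 to 120 N. Pads are 22 mm wide; open, the fingers measure 114 mm over their backs; the gripper's body (76 mm by 85 mm) begins 54 mm behind the grasp point. The pads swing forward as they close: fully open they stand 13 mm farther back than shut.
Start: joints at [-1.283, 0.477, 0.022, 1.555, -0.011, 1.109, -0.083], TCP at [0.26, 0.623, 0.304] pointing down, gripper open.
Joint ranges: [-2.96, 2.96], [-0.34, 2.1], [-1.41, 1.46], [0.24, 2.44], [-1.37, 4.51], [0.17, 1.92], [-2.96, 2.96]. Speed limits (rad/s): [2.39, 2.39, 3.14, 3.14, 3.14, 3.14, 3.14].

### API

Orientations are given as a rotation vector (axis times angle).
In Python, from bench import r, grab_frame, camera_info gives the robot as it stands.
- The arm moves only by the shell command python3 -m pendant 'ROWS' [OPENING] [FORCE]. ROWS is rows parted by semicolons, their numbers by spaces, 1 to 5 of them, each of 6 numbers: dx, dy, dz in m, then a rotation vector rx, ry, rz in rad; each row is the pose to reach, as a shift and turn from the pose commanded when the command began, along the tool's axes at that moment; what a row does not reach only later rows make up. A row lasts 1/10 s, in which the tool goes at most 0.05 m and 0.15 rad, less where a joint would pass 70% of its speed; a pose out of reach is approached as far as the arm can. OPENING is the finger opening in m, set as the command begins (- or left out keeps the last). The fingers move at their own pace and stop on an object; FORCE is the grip in N (left out, the last holds). Time passes only in rows, so rows that do not move let the fingers close. It prints the time, the measured TCP pose, the force, the opening and the grip force at its end.
- r.get_obs(): the state, without advancing time (a new reading comes with each control period).
- grab_frame(name): name is "scene" or "top" or "wrist"; returns (picture, depth): 420x560x3 uint8, blue, green, red; 420x560 float32, m along the optical axis (not along the pixel's ray), 0 where there is no reading.
- camera_info(name): a dict with "camera_matrix" (3x3 intrinsics, pixels), "R" (3x3) and "t" (3): a world point X has camera coordinates R X + t. Camera axes: x right, y down, z forward; pixel columns grow to the right and rows downward; lengths in m; the calibration is good to about 2 mm. A picture is of the moment at which its call begins: read the wrist's pose just before it. camera_info takes no time and is no camera call; for the wrist camera it gives the pose at the moment of the call.
- r.hand_in(): hands the job in; it is judged then, once.
The state is a dict: "clock": time; "joints": joint angles; "qvel": joint speeds; "tau": joint torques, N m; "tcp_pos": TCP position; "orientation": TCP orientation; "contact_force": force on the tool from outside, world axes, zero at the start; "moment": the same for the moment, N m; "grip_width": finger opening in m; "gripper_force": force on a finger pad.
Only numpy, scipy, OpenCV 4.12 (cv2) and the standard library are available. Lean on these libraries where they do the work, as an engineer would, in place of code of your own. Each camera call takes 0.05 s, during which the arm holds its last target. There are 200 camera calls.

## Working session

There is one attempt and no reset: what is moved stays moved. The work goes in short steps, Python scripts to look and compute and a shell command to move; the robot and the scene stay as the last step left them, time stands still between calls to the robot, and variables do not carry over. Pictures are saved under pics/ and viewed, at most 10 in all, crops included, and the job is handed in when it is done.

```bash
ls; mkdir -p pics; cat > h.py <<'E'
import numpy as np, cv2
from bench import r, grab_frame, camera_info
from scipy.spatial.transform import Rotation as Ro
def pts(name):
    im,d=grab_frame(name); c=camera_info(name); K=np.array(c["camera_matrix"]);R=np.array(c["R"]);t=np.array(c["t"]).ravel()
    v,u=np.mgrid[:420,:560]
    P=np.stack([(u-K[0,2])/K[0,0]*d,(v-K[1,2])/K[1,1]*d,d],-1)
    return im,d,(P-t)@R,(K,R,t)
def ray(cam,u,v,z):
    K,R,t=cam; o=-R.T@t; w=R.T@np.linalg.solve(K,[u,v,1.]); return o+w*(z-o[2])/w[2]
def save(tag,name):
    im,d,P,cam=pts(name); cv2.imwrite(f'pics/{tag}.png',im); np.savez(f'{tag}.npz',im=im,d=d,P=P,K=cam[0],R=cam[1],t=cam[2]); return im,d,P,cam
def load(tag):
    z=np.load(f'{tag}.npz'); return z['im'],z['d'],z['P'],(z['K'],z['R'],z['t'])
E
python3 - <<'E'
from h import *
for n in("top","scene","wrist"):
    im,d,P,c=save(n+'0',n); print(n,-c[1].T@c[2])
a=cv2.imread('pics/top0.png');cv2.imwrite('pics/top0b.png',cv2.resize(a,(800,600)))
o=r.get_obs();print(o["tcp_pos"],o["orientation"],o["clock"],Ro.from_rotvec(o["orientation"]).as_matrix())
E
```

```text
pics
top [ 0.45068996 -0.03229858  1.08382116]
scene [ 1.17973475 -0.75509588  0.88300914]
wrist [0.18123713 0.6544382  0.37234034]
[0.26012749 0.62248484 0.30315049] [-6.17668695e-01 -3.08009339e+00  2.23930345e-03] 0.15 [[-9.22680268e-01  3.85565711e-01 -4.53452206e-04]
 [ 3.85565962e-01  9.22679267e-01 -1.36311495e-03]
 [-1.07179436e-04 -1.43255500e-03 -9.99998968e-01]]
```

View pics/top0b.png

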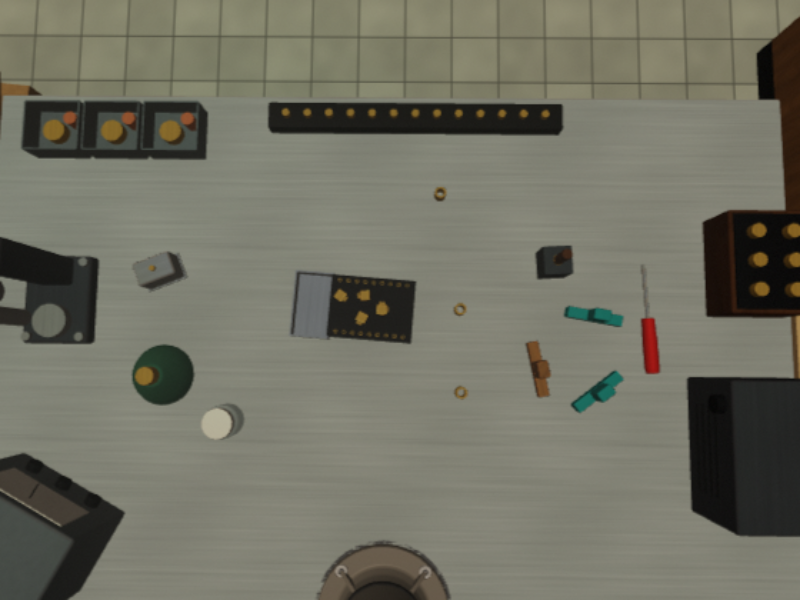

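View pics/scene0.png

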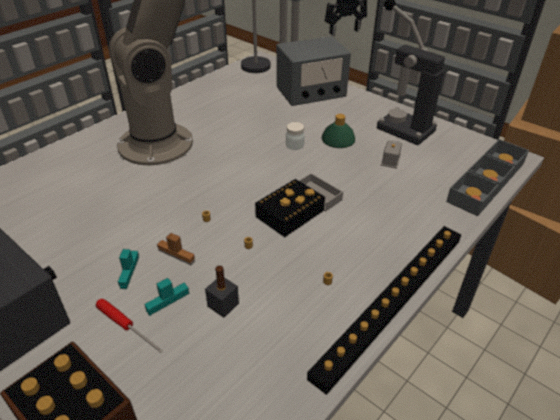

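Top view (800 px scale): the panel is at (373,309) with four chips at (341,296), (364,296), (382,309) and (361,318). The tray is to its left at (312,306), the brown scraper at (538,370), and the stand and stylus at (555,262). There are turquoise decoys at (594,317) and (598,391), and ferrules at (440,193), (460,309) and (460,392). The scene view agrees.

```bash
python3 - <<'E'
from h import *
for n in('top0','scene0'):
    im,d,P,cam=load(n); hsv=cv2.cvtColor(im,cv2.COLOR_BGR2HSV); H,S,V=cv2.split(hsv)
    ok=(d>0)&(P[...,0]>.2)&(P[...,0]<.95)&(abs(P[...,1])<.5)&(P[...,2]<.3)
    desk=(d>0)&(abs(P[...,2])<.02)&(P[...,0]>.3)&(P[...,0]<.8)&(abs(P[...,1])<.4)
    print(n,'desk z med',np.median(P[desk][:,2]))
    m=(ok&(P[...,2]>.008)).astype(np.uint8)
    k,l,st,ce=cv2.connectedComponentsWithStats(m)
    for i in range(1,k):
        if st[i,4]<15: continue
        q=P[l==i]; c=im[l==i].mean(0)
        (cx,cy),(w,h),a=cv2.minAreaRect((q[:,:2]*1000).astype(np.float32))
        print(st[i,4],ce[i].round(),'bgr',c.round(),'z50/98',np.percentile(q[:,2],[50,98]).round(4),'rect',round(cx),round(cy),round(w),round(h),round(a,1))
E
```

```text
top0 desk z med 0.0007934079846527863
1504 [114.  89.] bgr [37. 44. 48.] z50/98 [0.0347 0.0528] rect 868 423 154 95 89.9
4283 [290.  82.] bgr [25. 33. 36.] z50/98 [0.0302 0.0434] rect 899 -50 53 549 0.0
210 [120.  92.] bgr [ 39.  88. 112.] z50/98 [0.0236 0.0282] rect 869 408 41 39 8.7
50 [308. 135.] bgr [47. 81. 99.] z50/98 [0.0233 0.0285] rect 754 -99 19 20 40.5
535 [388. 183.] bgr [38. 42. 44.] z50/98 [0.0599 0.1216] rect 624 -305 51 51 2.7
636 [111. 189.] bgr [79. 87. 87.] z50/98 [0.0493 0.0551] rect 604 416 46 71 22.0
494 [454. 235.] bgr [ 38.  44. 130.] z50/98 [0.0223 0.0293] rect 525 -477 200 26 4.6
2792 [256. 215.] bgr [35. 44. 48.] z50/98 [0.0507 0.0588] rect 539 60 220 120 85.7
44 [322. 216.] bgr [ 59.  97. 116.] z50/98 [0.0242 0.0282] rect 538 -136 20 21 47.5
361 [416. 221.] bgr [80. 91. 31.] z50/98 [0.0273 0.0691] rect 528 -379 102 21 79.8
385 [377. 258.] bgr [40. 68. 98.] z50/98 [0.0273 0.0692] rect 432 -276 100 21 11.1
1356 [114. 262.] bgr [37. 55. 45.] z50/98 [0.0399 0.0874] rect 415 404 107 100 13.3
411 [419. 274.] bgr [80. 91. 30.] z50/98 [0.0269 0.0685] rect 392 -382
[... 685 characters left out ...]
07 0.0274] rect 391 -136 21 25 58.4
5360 [381. 311.] bgr [22. 30. 35.] z50/98 [0.0308 0.0441] rect 902 -50 552 52 89.9
549 [176. 248.] bgr [42. 66. 97.] z50/98 [0.0268 0.0683] rect 435 -274 102 23 11.5
79 [249. 241.] bgr [ 49.  84. 109.] z50/98 [0.0205 0.0268] rect 542 -134 18 23 42.0
523 [127. 265.] bgr [82. 90. 29.] z50/98 [0.0273 0.0679] rect 395 -381 21 103 36.3
1034 [222. 292.] bgr [39. 42. 47.] z50/98 [0.0585 0.1209] rect 627 -303 54 53 4.1
98 [328. 277.] bgr [ 48.  84. 109.] z50/98 [0.0214 0.0273] rect 757 -98 21 23 5.2
717 [166. 294.] bgr [84. 92. 30.] z50/98 [0.026  0.0676] rect 531 -378 101 23 79.7
636 [120. 318.] bgr [ 47.  52. 136.] z50/98 [0.0216 0.0278] rect 528 -476 199 26 3.8
```

```bash
cat >> h.py <<'E'
def go(*wps):
    """wps: (x,y,z,yaw of tool y in deg, mod 180); prints shift+turn from the current pose"""
    o=r.get_obs(); R0=Ro.from_rotvec(o["orientation"]).as_matrix(); p=np.array(o["tcp_pos"])
    print('at',p.round(4),'yaw',round(np.degrees(np.arctan2(R0[1,1],R0[0,1])),1),'t',o["clock"],'j7',round(o["joints"][6],2))
    for x,y,z,a in wps:
        best=None
        for k in(0,180):
            b=np.radians(a+k); Y=np.array([np.cos(b),np.sin(b),0]); Z=np.array([0,0,-1.]); M=np.stack([np.cross(Y,Z),Y,Z],1)
            rv=Ro.from_matrix(R0.T@M).as_rotvec()
            if best is None or np.linalg.norm(rv)<np.linalg.norm(best): best=rv
        d=R0.T@(np.array([x,y,z])-p); print(d.round(4),best.round(4),'rows',round(max(np.linalg.norm(d)/.05,np.linalg.norm(best)/.15),1))
E
python3 - <<'E'
from h import *
for n in('top0','scene0'):
    im,d,P,cam=load(n); H,S,V=cv2.split(cv2.cvtColor(im,cv2.COLOR_BGR2HSV))
    reg=(abs(P[...,0]-.54)<.12)&(abs(P[...,1]-.06)<.17)
    top=reg&(P[...,2]>.044)&(d>0)
    q=P[top]; print(n,'panel top',np.median(q[:,2]),cv2.minAreaRect((q[:,:2]*1000).astype(np.float32)))
    q=P[reg&(P[...,2]>.02)]; print('all',cv2.minAreaRect((q[:,:2]*1000).astype(np.float32)))
    q=P[reg&(P[...,2]>.054)]
    m=(reg&(P[...,2]>.0545)).astype(np.uint8); k,l,st,ce=cv2.connectedComponentsWithStats(m)
    for i in range(1,k):
        if st[i,4]>8: print('chip',st[i,4],P[l==i].mean(0).round(4))
go((.5,.06,.34,80),(.434,-.275,.25,101))
E
```

```text
top0 panel top 0.05092204724430682 ((536.3424072265625, 25.156452178955078), (150.0934600830078, 110.06011962890625), 85.6770248413086)
all ((529.1870727539062, 61.02583312988281), (222.48162841796875, 135.79635620117188), 83.76558685302734)
chip 57 [0.5534 0.0743 0.0939]
chip 57 [0.5579 0.0371 0.0575]
chip 50 [0.536  0.0071 0.0575]
chip 56 [0.5176 0.0419 0.058 ]
scene0 panel top 0.051123301542713884 ((538.7122192382812, 26.521495819091797), (153.5053253173828, 114.23688507080078), 86.23385620117188)
all ((543.3719482421875, 62.793121337890625), (228.23463439941406, 123.93911743164062), 87.23145294189453)
chip 41 [0.5203 0.0437 0.0573]
chip 39 [0.5606 0.0793 0.0579]
chip 43 [0.5622 0.0392 0.0575]
chip 41 [0.539  0.0072 0.0581]
at [0.2601 0.6225 0.3032] yaw 67.3 t 0.15 j7 -0.08
[-0.4382 -0.4266 -0.0362] [-1.400e-03 -1.000e-04 -2.213e-01] rows 12.3
[-0.5065 -0.761   0.0543] [-1.400e-03 -3.000e-04 -5.878e-01] rows 18.3
```

```bash
R='' ; python3 -m pendant '-.438 -.427 -.036 0 0 -.22;-.438 -.427 -.036 0 0 -.22;-.438 -.427 -.036 0 0 -.22;-.438 -.427 -.036 0 0 -.22;-.438 -.427 -.036 0 0 -.22' 0.085 60; python3 -c "
from h import *
go((.49,.03,.34,80))"
```

```text
clock: 0.65
tcp_pos: [0.3584, 0.3911, 0.3186]
orientation: [-0.276, -3.129, 0.0]
contact_force: [1.1, 1.1, 0.1]
grip_width: 0.0849
gripper_force: 0.0
at [0.3584 0.3911 0.3186] yaw 79.9 t 0.65 j7 0.46
[-0.1927 -0.3325 -0.0214] [-0.0001 -0.0001 -0.0014] rows 7.7
```

```bash
python3 -m pendant '-.193 -.333 -.021 0 0 0;-.193 -.333 -.021 0 0 0;-.193 -.333 -.021 0 0 0;-.193 -.333 -.021 0 0 0;-.193 -.333 -.021 0 0 0';  python3 -c "
from h import *
go((.49,.03,.34,80))"
```

```text
clock: 1.15
tcp_pos: [0.4436, 0.1565, 0.3324]
orientation: [0.276, 3.129, 0.001]
contact_force: [0.6, -0.1, 0.2]
grip_width: 0.0852
gripper_force: 0.0
at [0.4436 0.1565 0.3324] yaw 79.9 t 1.15 j7 0.95
[-0.0678 -0.1165 -0.0077] [ 0.0003  0.0001 -0.0012] rows 2.7
```

```bash
python3 -m pendant '-.068 -.117 -.008 0 0 0;-.068 -.117 -.008 0 0 0;-.068 -.117 -.008 0 0 0;-.068 -.117 -.008 0 0 0';  python3 - <<'E'
from h import *
im,d,P,cam=save('w1','wrist')
print(-cam[1].T@cam[2])
reg=(abs(P[...,0]-.54)<.12)&(abs(P[...,1]-.06)<.17)&(d>0)
q=P[reg&(P[...,2]>.044)&(P[...,2]<.07)]
if len(q): print('panel top',np.median(q[:,2]),cv2.minAreaRect((q[:,:2]*1000).astype(np.float32)))
m=(reg&(P[...,2]>.0545)&(P[...,2]<.07)).astype(np.uint8); k,l,st,ce=cv2.connectedComponentsWithStats(m)
for i in range(1,k):
    if st[i,4]>8: print('chip',st[i,4],P[l==i].min(0).round(4),P[l==i].max(0).round(4))
go((.434,-.275,.2,101.3))
E
```

```text
clock: 1.55
tcp_pos: [0.4909, 0.026, 0.3406]
orientation: [0.29, 3.127, -0.002]
contact_force: [0.1, 0.2, -0.0]
grip_width: 0.0848
gripper_force: 0.0
[0.40619023 0.04359244 0.40943513]
panel top 0.04872491153347862 ((534.0601196289062, 28.30893325805664), (150.2608642578125, 110.99040222167969), 85.90472412109375)
chip 283 [0.5038 0.0335 0.0545] [0.5271 0.0554 0.0574]
chip 259 [0.5229 0.0007 0.0545] [0.5451 0.0187 0.0576]
chip 255 [0.5438 0.0705 0.0545] [0.5662 0.0946 0.0578]
chip 261 [0.5463 0.0307 0.0545] [0.5649 0.053  0.0574]
at [0.4902 0.029  0.3403] yaw 79.6 t 1.6 j7 1.26
[ 0.0006 -0.3091  0.1404] [-4.000e-04  2.000e-04 -3.784e-01] rows 6.8
```

View pics/w1.png

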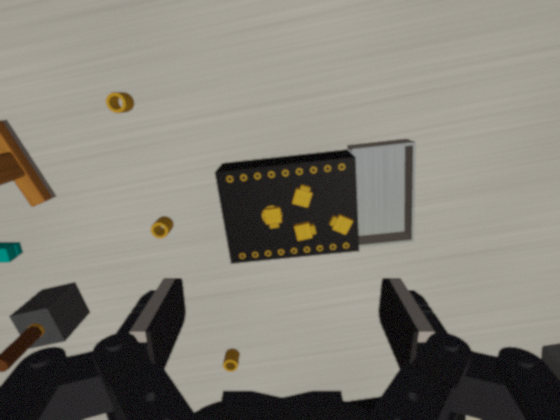

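The wrist view shows the panel at (290,208) with its chips at (302,197), (272,216), (305,232) and (342,225). The tray is on the right at (383,190). The chips occupy panel y from about -27 to +68 mm, so there is room behind them for the blade.

```bash
python3 -m pendant '0 -.309 .12 0 0 -.378;0 -.309 .12 0 0 -.378;0 -.309 .12 0 0 -.378;0 -.309 .12 0 0 -.378;0 -.309 .12 0 0 -.378';  python3 -c "
from h import *
go((.434,-.275,.22,101.3))"
```

```text
clock: 2.1
tcp_pos: [0.4516, -0.1843, 0.2542]
orientation: [-0.323, 3.125, 0.001]
contact_force: [1.0, 0.6, -1.0]
grip_width: 0.0851
gripper_force: 0.0
at [ 0.4516 -0.1843  0.2542] yaw 101.8 t 2.1 j7 2.18
[ 0.0358 -0.0852  0.0341] [0.0008 0.0006 0.0085] rows 2.0
```

```bash
python3 -m pendant '.036 -.085 .034 0 0 0;.036 -.085 .034 0 0 0;.036 -.085 .034 0 0 0;.036 -.085 .034 0 0 0;.036 -.085 .034 0 0 0';  python3 - <<'E'
from h import *
im,d,P,cam=save('w2','wrist')
reg=(abs(P[...,0]-.434)<.09)&(abs(P[...,1]+.275)<.06)&(d>0)
H,S,V=cv2.split(cv2.cvtColor(im,cv2.COLOR_BGR2HSV))
reg&=(H<25)&(S>60)
for lo,hi in((.012,.035),(.055,.08)):
    q=P[reg&(P[...,2]>lo)&(P[...,2]<hi)]; print(len(q),np.percentile(q[:,2],[50,95]),cv2.minAreaRect((q[:,:2]*1000).astype(np.float32)))
dk=(d>0)&(abs(P[...,2])<.01); print('desk',np.median(P[dk][:,2]))
go((.434,-.275,.104,101.3))
E
```

```text
clock: 2.6
tcp_pos: [0.4345, -0.2731, 0.2209]
orientation: [-0.321, 3.125, 0.002]
contact_force: [-0.4, -0.5, -0.8]
grip_width: 0.0852
gripper_force: 0.0
1757 [0.02419868 0.02575749] ((430.6314697265625, -275.9322814941406), (100.31902313232422, 19.80915641784668), 11.561996459960938)
1192 [0.06500606 0.06623359] ((430.1004638671875, -276.0509338378906), (29.80933380126953, 19.481769561767578), 12.128887176513672)
desk -0.0006946809561249285
at [ 0.4347 -0.273   0.2211] yaw 101.8 t 2.65 j7 2.42
[ 0.0011 -0.0019  0.1171] [0.0008 0.0007 0.0084] rows 2.3
```

```bash
python3 -c "
from h import *
go((.4308,-.2758,.103,101.7))"; python3 -m pendant '.0045 -.002 .06 0 0 0;.0045 -.002 .09 0 0 0;.0045 -.002 .118 0 0 0;.0045 -.002 .118 0 0 0;.0045 -.002 .118 0 0 0';  python3 -c "
from h import *
go((.4308,-.2758,.103,101.7))"
```

```text
at [ 0.4347 -0.273   0.2211] yaw 101.8 t 2.65 j7 2.42
[ 0.0044 -0.0021  0.1181] [0.0008 0.0007 0.0015] rows 2.4
clock: 3.15
tcp_pos: [0.4304, -0.277, 0.1036]
orientation: [-0.32, 3.125, 0.001]
contact_force: [0.1, 0.5, 0.0]
grip_width: 0.0847
gripper_force: 0.0
at [ 0.4304 -0.277   0.1036] yaw 101.7 t 3.15 j7 2.55
[-0.0006  0.0011  0.0006] [ 0.0004  0.0003 -0.0001] rows 0.0
```

```bash
python3 -m pendant '0 0 0 0 0 0;0 0 0 0 0 0;0 0 0 0 0 0;0 0 0 0 0 0;0 0 0 0 0 0' 0 60;python3 -m pendant '0 0 0 0 0 0;0 0 0 0 0 0;0 0 0 0 0 0' 0 60;  python3 -c "
from h import *
go((.4308,-.2758,.2,101.7))"
```

```text
clock: 3.65
tcp_pos: [0.4298, -0.278, 0.1034]
orientation: [-0.317, 3.125, -0.0]
contact_force: [-0.3, 0.8, 4.5]
grip_width: 0.0192
gripper_force: 62.6
clock: 3.95
tcp_pos: [0.4298, -0.278, 0.1034]
orientation: [-0.317, 3.125, 0.0]
contact_force: [-1.5, 0.0, 6.2]
grip_width: 0.0193
gripper_force: 62.7
at [ 0.4298 -0.278   0.1034] yaw 101.6 t 3.95 j7 2.55
[-0.0015  0.002  -0.0966] [ 0.      0.0006 -0.0021] rows 1.9
```

```bash
python3 -m pendant '0 0 -.03 0 0 0;0 0 -.07 0 0 0;0 0 -.1 0 0 0;0 0 -.1 0 0 0';  python3 - <<'E'
from h import *
go((.532,-.0335,.2,85.8))
im,d,P,cam=save('w3','wrist')
E
```

```text
clock: 4.35
tcp_pos: [0.4312, -0.2792, 0.2064]
orientation: [-0.316, 3.12, -0.005]
contact_force: [0.5, -0.0, -1.6]
grip_width: 0.0194
gripper_force: 61.7
at [ 0.4312 -0.2792  0.2064] yaw 101.6 t 4.35 j7 2.45
[-0.1479  0.2205  0.0064] [-0.0029  0.0061  0.275 ] rows 5.3
```

View pics/w3.png

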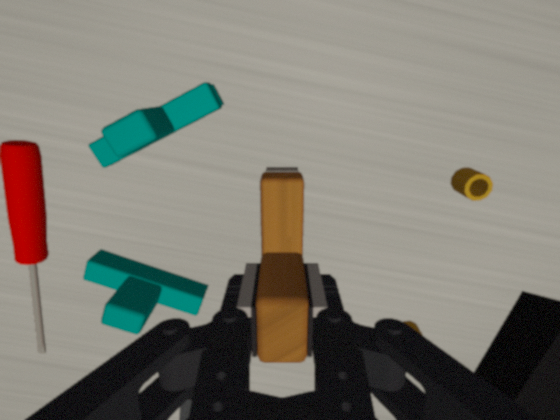

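The scraper is held squarely between the pads (handle at (282,300)) and lifted clear. Next I'll move it over the panel's rear strip.

```bash
python3 -m pendant '-.148 .2205 .006 0 0 .275;-.148 .2205 .006 0 0 .275;-.148 .2205 .006 0 0 .275;-.148 .2205 .006 0 0 .275;-.148 .2205 .006 0 0 .275'; python3 -m pendant '0 0 0 0 0 0;0 0 0 0 0 0'; python3 -c "
from h import *
go((.532,-.0335,.165,85.8))"
```

```text
clock: 4.9
tcp_pos: [0.5223, -0.0482, 0.1957]
orientation: [-0.114, -3.137, 0.001]
contact_force: [1.4, -0.7, -1.3]
grip_width: 0.0191
gripper_force: 61.6
clock: 5.1
tcp_pos: [0.5223, -0.0487, 0.1957]
orientation: [-0.108, -3.137, 0.001]
contact_force: [0.1, -0.0, -0.7]
grip_width: 0.0193
gripper_force: 61.6
at [ 0.5223 -0.0487  0.1957] yaw 86.0 t 5.1 j7 1.73
[-0.0087  0.0159  0.0307] [-0.0006 -0.003   0.0042] rows 0.7
```

```bash
python3 -m pendant '-.0087 .016 0 0 -.003 .004;-.0087 .016 .015 0 -.003 .004;-.0087 .016 .031 0 -.003 .004;-.0087 .016 .031 0 -.003 .004;-.0087 .016 .031 0 -.003 .004'; python3 - <<'E'
from h import *
im,d,P,cam=save('w4','wrist')
go((.532,-.0335,.155,85.8))
E
```

```text
clock: 5.6
tcp_pos: [0.5318, -0.0365, 0.1659]
orientation: [0.124, 3.138, -0.001]
contact_force: [-0.7, -0.5, -1.1]
grip_width: 0.0197
gripper_force: 61.5
at [ 0.5324 -0.0363  0.1665] yaw 85.5 t 5.65 j7 1.72
[0.0006 0.0027 0.0115] [-0.0005  0.0025 -0.0055] rows 0.2
```

View pics/w4.png

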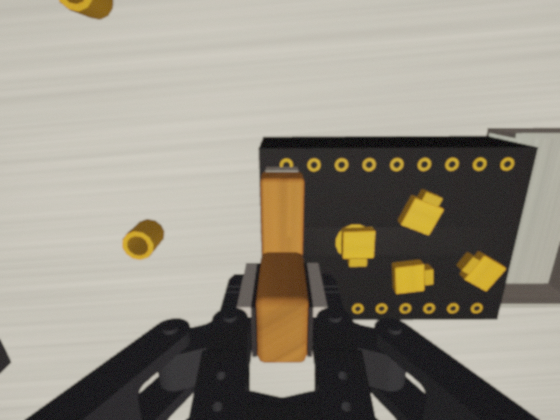

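The foot (column about 282) sits parallel on the panel's rear strip. All four chips are ahead of it, and the brass bushing is peeking out at (350,240). I'll lower it.

```bash
python3 -m pendant '0 .001 .006 0 0 0;0 .001 .009 0 0 0;0 .001 .0105 0 0 0;0 .001 .0105 0 0 0'; python3 -m pendant '0 0 .001 0 0 0;0 0 .001 0 0 0;0 0 .001 0 0 0'; python3 -m pendant '0 0 .001 0 0 0;0 0 .001 0 0 0;0 0 .001 0 0 0'
```

```text
clock: 6.05
tcp_pos: [0.5327, -0.0339, 0.1558]
orientation: [0.12, 3.137, -0.0]
contact_force: [0.4, -0.8, -1.3]
grip_width: 0.0193
gripper_force: 61.5
clock: 6.35
tcp_pos: [0.5329, -0.0339, 0.155]
orientation: [0.12, 3.136, -0.0]
contact_force: [-0.8, -0.4, -1.3]
grip_width: 0.0195
gripper_force: 61.5
clock: 6.65
tcp_pos: [0.5328, -0.034, 0.1539]
orientation: [0.12, 3.136, -0.0]
contact_force: [0.6, 0.7, -1.4]
grip_width: 0.0191
gripper_force: 61.5
```

```bash
python3 -m pendant '0 .012 0 0 0 0;0 .024 0 0 0 0;0 .036 0 0 0 0;0 .048 0 0 0 0;0 .06 0 0 0 0'; python3 -m pendant '0 .012 0 0 0 0;0 .024 0 0 0 0;0 .036 0 0 0 0;0 .045 0 0 0 0;0 .045 0 0 0 0'; python3 - <<'E'
from h import *
im,d,P,cam=save('w5','wrist')
go((.536,.111,.1535,85.8))
E
```

```text
clock: 7.15
tcp_pos: [0.5375, 0.0274, 0.1539]
orientation: [0.119, 3.136, 0.0]
contact_force: [0.5, 0.7, -1.2]
grip_width: 0.0192
gripper_force: 61.6
clock: 7.65
tcp_pos: [0.5411, 0.0726, 0.1538]
orientation: [0.117, 3.136, 0.001]
contact_force: [-1.3, -0.1, -0.5]
grip_width: 0.0194
gripper_force: 61.5
at [0.541  0.0714 0.1538] yaw 85.7 t 7.7 j7 1.54
[0.0079 0.0391 0.0003] [ 0.0001  0.003  -0.0023] rows 0.8
```

View pics/w5.png

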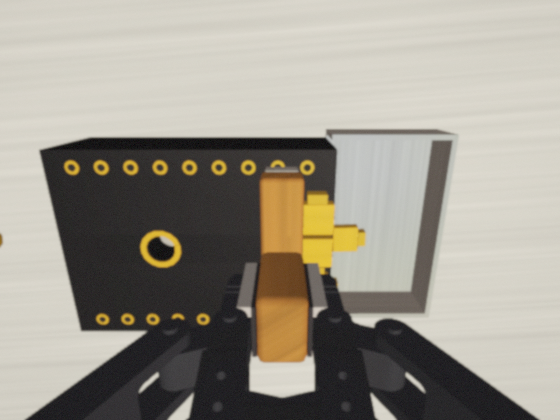

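The chips are bunched at the edge in front of the blade at (320–360, 190–270). The bare aperture is at (161,249). I'll push on.

```bash
python3 -m pendant '0 .012 0 0 0 0;0 .024 0 0 0 0;0 .036 0 0 0 0;0 .045 0 0 0 0;0 .045 0 0 0 0'; python3 - <<'E'
from h import *
im,d,P,cam=load('w5')
H,S,V=cv2.split(cv2.cvtColor(im,cv2.COLOR_BGR2HSV))
m=((H>15)&(H<35)&(S>120)&(V>80)).astype(np.uint8); m[:,:130]=0;m[:,195:]=0;m[:215]=0;m[285:]=0
c,_=cv2.findContours(m,0,2); c=max(c,key=cv2.contourArea); e=cv2.fitEllipse(c); print(e, ray(cam,*e[0],.05), P[m>0].mean(0))
im,d,P,cam=save('w6','wrist')
go((.54,.115,.1535,85.8))
E
```

```text
clock: 8.2
tcp_pos: [0.5444, 0.1179, 0.1538]
orientation: [0.116, 3.136, 0.001]
contact_force: [0.2, -0.2, -1.3]
grip_width: 0.0192
gripper_force: 61.6
((160.30068969726562, 248.55686950683594), (37.21657180786133, 43.01519012451172), 112.48165130615234) [0.53305765 0.00404146 0.05      ] [0.53353168 0.00358244 0.04946713]
at [0.5443 0.1166 0.1538] yaw 85.7 t 8.25 j7 1.46
[ 0.0042 -0.0019  0.0003] [ 0.0001  0.0029 -0.0018] rows 0.1
```

View pics/w6.png

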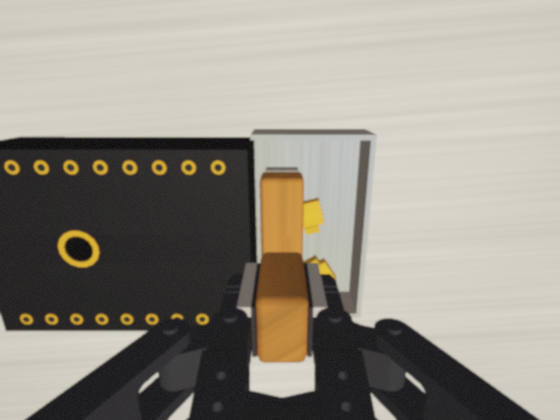

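```bash
python3 -m pendant '0 0 -.04 0 0 0;0 -.03 -.07 0 0 0;0 -.08 -.07 0 0 0;0 -.12 -.07 0 0 0;0 -.12 -.07 0 0 0'; python3 - <<'E'
from h import *
for n in('wrist','top','scene'):
    im,d,P,cam=save(n+'7',n)
    H,S,V=cv2.split(cv2.cvtColor(im,cv2.COLOR_BGR2HSV))
    reg=(abs(P[...,0]-.54)<.09)&(P[...,1]>-.06)&(P[...,1]<.2)&(d>0)&(P[...,2]<.08)
    m=(reg&(H>12)&(H<35)&(S>90)&(V>60)).astype(np.uint8)
    k,l,st,ce=cv2.connectedComponentsWithStats(m)
    th=np.radians(-4.2); A=np.array([[np.cos(th),np.sin(th)],[-np.sin(th),np.cos(th)]])
    for i in range(1,k):
        if st[i,4]>25: p=P[l==i].mean(0); print(n,st[i,4],ce[i].round(),'panel',(A@(p[:2]-[.5365,.0263])).round(3),p[2].round(3))
go((.43,-.278,.2,101.6))
E
```

```text
clock: 8.75
tcp_pos: [0.5337, -0.0117, 0.2246]
orientation: [0.137, 3.135, -0.004]
contact_force: [-0.0, 1.1, -1.2]
grip_width: 0.0191
gripper_force: 61.5
wrist 135 [399. 145.] panel [-0.047  0.047] 0.049
wrist 133 [420. 145.] panel [-0.047  0.062] 0.049
wrist 134 [250. 147.] panel [-0.047 -0.058] 0.049
wrist 135 [271. 147.] panel [-0.047 -0.043] 0.049
wrist 134 [292. 147.] panel [-0.047 -0.028] 0.049
wrist 134 [314. 146.] panel [-0.047 -0.013] 0.049
wrist 135 [335. 146.] panel [-0.047  0.002] 0.049
wrist 134 [356. 146.] panel [-0.047  0.017] 0.049
wrist 132 [378. 146.] panel [-0.047  0.032] 0.049
wrist 835 [451. 179.] panel [-0.013  0.105] 0.013
wrist 355 [312. 210.] panel [ 0.    -0.013] 0.049
wrist 222 [437. 204.] panel [0.008 0.097] 0.014
wrist 466 [456. 232.] panel [0.037 0.12 ] 0.009
wrist 110 [350. 263.] panel [0.045 0.017] 0.049
wrist 110 [368. 262.] panel [0.045 0.032] 0.049
wrist 108 [387. 262.] panel [0.045 0.047] 0.049
wrist 106 [407. 262.] panel [0.045 0.062] 0.049
wrist 38 [255. 261.] panel [ 0.042 -0.057] 0.049
wrist 45 [312. 260.] panel [ 0.042 -0.013] 0.049
wrist 107 [330. 263.] panel [0.045 0.002] 0.049
top 50 [217. 198.] panel [0.04  0.118] 0.01
top 34 [225. 209.] panel [0.013 0.095] 0.01
top 77 [220. 217.] panel [-0.01   0.104] 0.013
scene 27 [329. 198.] panel [0.039 0.115] 0.012
scene 43 [284. 202.] panel [-0.    -0.019] 0.05
at [ 0.5348 -0.0042  0.2238] yaw 85.5 t 8.9 j7 1.62
[ 0.0833 -0.2811  0.0235] [-1.000e-04  2.900e-03 -2.803e-01] rows 5.9
```

View pics/wrist7.png

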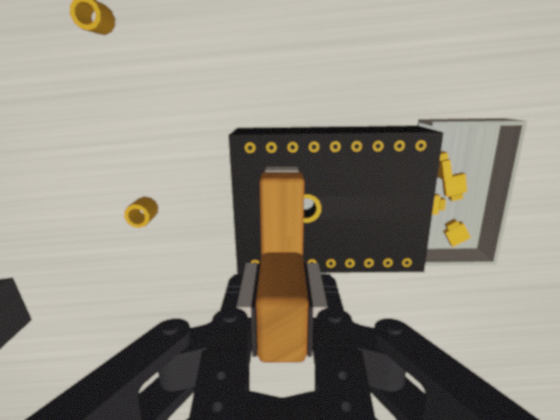

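All four chips are in the tray: two touching at (451,179), one at (437,204) and one at (456,232). The panel top is clear. I'll take the scraper back to its bare spot.

```bash
python3 -m pendant '.083 -.281 .023 0 .003 -.28;.083 -.281 .023 0 .003 -.28;.083 -.281 .023 0 .003 -.28;.083 -.281 .023 0 .003 -.28;.083 -.281 .023 0 .003 -.28';python3 -m pendant '0 0 0 0 0 0;0 0 0 0 0 0'; python3 -c "
from h import *
go((.43,-.278,.13,101.6),(.43,-.278,.1045,101.6))"
```

```text
clock: 9.4
tcp_pos: [0.4463, -0.2371, 0.2039]
orientation: [-0.324, 3.125, 0.0]
contact_force: [0.7, -0.2, -1.2]
grip_width: 0.0194
gripper_force: 61.6
clock: 9.6
tcp_pos: [0.4462, -0.2371, 0.2039]
orientation: [0.316, -3.125, 0.0]
contact_force: [0.1, 0.3, -1.6]
grip_width: 0.0191
gripper_force: 61.5
at [ 0.4462 -0.2371  0.2039] yaw 101.6 t 9.6 j7 2.38
[ 0.024  -0.0368  0.0739] [-0.0001 -0.0004 -0.0008] rows 1.7
[ 0.024  -0.0368  0.0994] [-0.0001 -0.0004 -0.0008] rows 2.2
```

```bash
python3 -m pendant '.024 -.037 .02 0 0 0;.024 -.037 .06 0 0 0;.024 -.037 .085 0 0 0;.024 -.037 .097 0 0 0;.024 -.037 .0995 0 0 0';python3 -m pendant '0 0 .001 0 0 0;0 0 .001 0 0 0;0 0 .001 0 0 0'; python3 -c "
from h import *
go((.43,-.278,.1035,101.6))"
```

```text
clock: 10.1
tcp_pos: [0.4309, -0.276, 0.1035]
orientation: [0.323, -3.123, -0.002]
contact_force: [0.4, 0.1, -1.8]
grip_width: 0.0192
gripper_force: 61.6
clock: 10.4
tcp_pos: [0.4311, -0.2781, 0.1047]
orientation: [-0.319, 3.123, -0.002]
contact_force: [-0.3, 0.3, -1.5]
grip_width: 0.0194
gripper_force: 61.6
at [ 0.4311 -0.2781  0.1047] yaw 101.7 t 10.4 j7 2.58
[0.001  0.0003 0.0012] [-0.0015  0.0017  0.0012] rows 0.0
```

```bash
python3 -m pendant '0 0 .001 0 0 0;0 0 .0015 0 0 0;0 0 .0015 0 0 0';python3 -m pendant '0 0 .0005 0 0 0;0 0 .0005 0 0 0'
```

```text
clock: 10.7
tcp_pos: [0.4308, -0.2783, 0.1034]
orientation: [-0.318, 3.124, -0.001]
contact_force: [-2.0, 2.1, 9.9]
grip_width: 0.0192
gripper_force: 63.2
clock: 10.9
tcp_pos: [0.4308, -0.2783, 0.1033]
orientation: [-0.318, 3.123, -0.0]
contact_force: [-2.9, 3.2, 16.7]
grip_width: 0.0194
gripper_force: 64.3
```

```bash
python3 -m pendant '0 0 0 0 0 0;0 0 0 0 0 0;0 0 0 0 0 0;0 0 0 0 0 0;0 0 0 0 0 0' .085 60;python3 -m pendant '0 0 -.02 0 0 0;0 0 -.06 0 0 0;0 0 -.11 0 0 0;0 0 -.14 0 0 0;0 0 -.14 0 0 0'; python3 - <<'E'
from h import *
go((.6,-.304,.25,85))
im,d,P,cam=save('w8','wrist')
H,S,V=cv2.split(cv2.cvtColor(im,cv2.COLOR_BGR2HSV))
reg=(abs(P[...,0]-.434)<.09)&(abs(P[...,1]+.275)<.08)&(d>0)&(H<25)&(S>60)
for lo,hi in((.012,.035),(.055,.08)):
    q=P[reg&(P[...,2]>lo)&(P[...,2]<hi)]; print(len(q),np.percentile(q[:,2],[50,95]),cv2.minAreaRect((q[:,:2]*1000).astype(np.float32)))
E
```

```text
clock: 11.4
tcp_pos: [0.4302, -0.278, 0.1015]
orientation: [0.319, -3.125, 0.001]
contact_force: [0.2, -0.1, 0.8]
grip_width: 0.0852
gripper_force: 0.0
clock: 11.9
tcp_pos: [0.4321, -0.2793, 0.2456]
orientation: [-0.317, 3.118, -0.006]
contact_force: [0.7, -0.2, -0.5]
grip_width: 0.0849
gripper_force: 0.0
at [ 0.4321 -0.2793  0.2456] yaw 101.6 t 11.9 j7 2.44
[-0.1595 -0.058  -0.003 ] [-0.0034  0.0074  0.2901] rows 3.4
1466 [0.02186978 0.02439906] ((430.02081298828125, -277.6170349121094), (99.70166015625, 19.451461791992188), 11.286070823669434)
968 [0.06258177 0.06375965] ((429.97088623046875, -277.3357849121094), (29.767406463623047, 19.289466857910156), 10.997023582458496)
```

The scraper stands flat on the desk at (430,-277) mm. Next is the stylus.

```bash
python3 -m pendant '-.16 -.058 -.003 0 .006 .29;-.16 -.058 -.003 0 .006 .29;-.16 -.058 -.003 0 .006 .29;-.16 -.058 -.003 0 .006 .29;-.16 -.058 -.003 0 .006 .29';python3 -m pendant '0 0 0 0 0 0;0 0 0 0 0 0'; python3 - <<'E'
from h import *
go((.625,-.304,.25,85))
im,d,P,cam=save('w9','wrist')
reg=(abs(P[...,0]-.625)<.06)&(abs(P[...,1]+.304)<.06)&(d>0)
for lo,hi in((.052,.066),(.07,.1),(.105,.112),(.112,.13)):
    q=P[reg&(P[...,2]>lo)&(P[...,2]<hi)]
    if len(q): print(len(q),np.percentile(q[:,2],[50,95]),cv2.minAreaRect((q[:,:2]*1000).astype(np.float32)))
E
```

```text
clock: 12.45
tcp_pos: [0.6012, -0.3013, 0.2418]
orientation: [-0.131, -3.131, 0.001]
contact_force: [-0.5, -0.3, 0.8]
grip_width: 0.0851
gripper_force: 0.0
clock: 12.65
tcp_pos: [0.5969, -0.3028, 0.2436]
orientation: [-0.138, -3.13, 0.0]
contact_force: [-0.1, -0.6, -0.1]
grip_width: 0.0849
gripper_force: 0.0
at [ 0.5969 -0.3028  0.2436] yaw 84.9 t 12.65 j7 2.15
[-0.0281  0.0013 -0.0066] [-0.0006 -0.0083 -0.0011] rows 0.6
2981 [0.05950898 0.06074968] ((623.465576171875, -305.1075744628906), (51.26070022583008, 50.06218719482422), 2.825996160507202)
393 [0.08612416 0.09881174] ((617.7001342773438, -304.379638671875), (17.38365936279297, 7.184741497039795), 83.43698120117188)
119 [0.10821002 0.11137188] ((617.3175048828125, -304.2935485839844), (16.847352981567383, 6.773167133331299), 83.29151916503906)
646 [0.11928367 0.12022507] ((622.9933471679688, -304.8375549316406), (17.561277389526367, 16.918174743652344), 27.83165168762207)
```

View pics/w9.png

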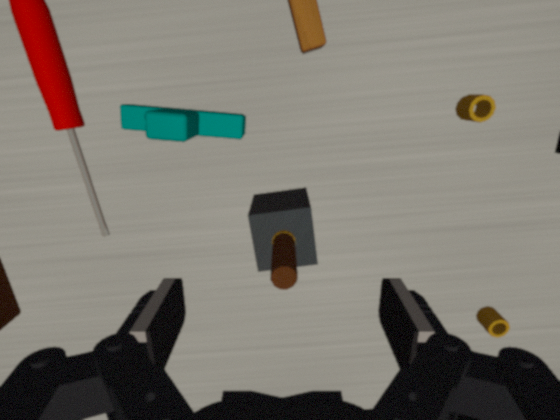

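The stylus handle top is at (284,275), giving (623,-305) mm with its top at 120 mm, which agrees with the text. The gripper straddles it.

```bash
python3 -c "
from h import *
go((.6235,-.3048,.144,85))"; python3 -m pendant '-.0266 .0005 .04 0 -.008 0;-.0266 .0005 .08 0 -.008 0;-.0266 .0005 .1 0 -.008 0;-.0266 .0005 .1 0 -.008 0;-.0266 .0005 .1 0 -.008 0'; python3 -c "
from h import *
go((.6235,-.3048,.144,85))"
```

```text
at [ 0.597  -0.3028  0.244 ] yaw 84.9 t 12.7 j7 2.15
[-0.0273  0.0004  0.0998] [-0.0007 -0.0075 -0.0012] rows 2.1
clock: 13.2
tcp_pos: [0.6241, -0.3049, 0.1453]
orientation: [0.138, 3.136, -0.003]
contact_force: [0.2, -0.4, -0.1]
grip_width: 0.0848
gripper_force: 0.0
at [ 0.6241 -0.3049  0.1453] yaw 85.0 t 13.2 j7 2.19
[0.0006 0.     0.0013] [-0.0015  0.0023 -0.0005] rows 0.0
```

```bash
python3 -m pendant '0 0 .001 0 .002 0;0 0 .001 0 .002 0;0 0 .001 0 .002 0;0 0 .001 0 .002 0;0 0 .001 0 .002 0' 0 80;python3 -m pendant '0 0 0 0 0 0;0 0 0 0 0 0;0 0 0 0 0 0' 0 80;python3 -m pendant '0 0 -.01 0 0 0;0 0 -.04 0 0 0;0 0 -.07 0 0 0;0 0 -.09 0 0 0;0 0 -.09 0 0 0' ;  python3 - <<'E'
from h import *
go((.536,.005,.23,85))
im,d,P,cam=save('w10','wrist')
E
```

```text
clock: 13.7
tcp_pos: [0.6249, -0.3045, 0.1442]
orientation: [0.136, 3.138, -0.002]
contact_force: [0.4, 0.5, 1.6]
grip_width: 0.0164
gripper_force: 77.9
clock: 14.0
tcp_pos: [0.6249, -0.3045, 0.1442]
orientation: [0.136, 3.138, -0.002]
contact_force: [-0.9, 0.8, 5.6]
grip_width: 0.0163
gripper_force: 77.8
clock: 14.5
tcp_pos: [0.6257, -0.3054, 0.2372]
orientation: [0.137, 3.133, -0.005]
contact_force: [0.3, -0.9, -0.0]
grip_width: 0.0161
gripper_force: 78.3
at [ 0.6257 -0.3054  0.2372] yaw 85.0 t 14.5 j7 2.14
[0.1165 0.3015 0.0056] [-0.0032  0.0055  0.0001] rows 6.5
```

View pics/w10.png

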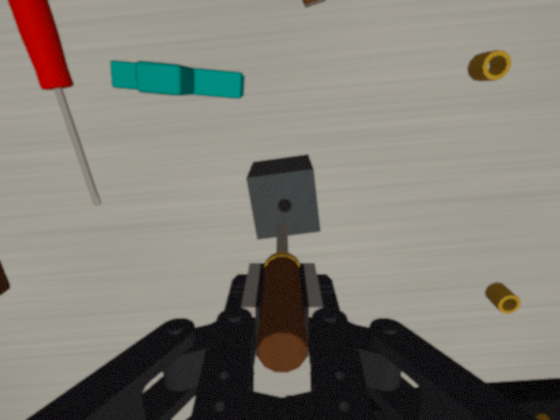

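The stylus is gripped upright (handle at (282,310)) and lifted clear of the stand, with the hole visible at (284,205). Next I'll hover over the aperture.

```bash
python3 -m pendant '.117 .3015 0 0 .004 0;.117 .3015 0 0 .004 0;.117 .3015 0 0 .004 0;.117 .3015 0 0 .004 0;.117 .3015 0 0 .004 0'; python3 -c "
from h import *
go((.5353,.0049,.225,85))"
```

```text
clock: 15.05
tcp_pos: [0.553, -0.0622, 0.2318]
orientation: [-0.136, -3.132, 0.002]
contact_force: [1.3, 0.4, 0.0]
grip_width: 0.0162
gripper_force: 78.3
at [ 0.553  -0.0622  0.2318] yaw 85.0 t 15.05 j7 1.76
[0.0234 0.0653 0.0068] [-0.0015 -0.0063  0.0006] rows 1.4
```

```bash
python3 -m pendant '.0234 .0653 .01 0 -.006 0;.0234 .0653 .018 0 -.006 0;.0234 .0653 .025 0 -.006 0;.0234 .0653 .027 0 -.006 0;.0234 .0653 .027 0 -.006 0';python3 -m pendant '0 0 0 0 0 0;0 0 0 0 0 0'; cat > fine.py <<'E'
from h import *
import sys
go((.5353,.0049,.204,85))
im,d,P,cam=save(sys.argv[1],'wrist'); K,R,t=cam
o=r.get_obs(); p=np.array(o["tcp_pos"])
def px(X): c=K@(R@X+t); return c[:2]/c[2]
H,S,V=cv2.split(cv2.cvtColor(im,cv2.COLOR_BGR2HSV))
for X in([.5345,.0045,.05],p+[0,0,-.139],p+[0,0,-.09]): print('pred px',px(np.array(X)).round(1))
u0,v0=px(np.array([.5345,.0045,.05])).astype(int)
m=((H>15)&(H<35)&(S>120)&(V>70)&(abs(P[...,2]-.05)<.006)).astype(np.uint8); w=np.zeros_like(m); w[max(v0-45,0):v0+45,max(0,u0-45):u0+45]=1; m*=w
q=np.argwhere(m)[:,::-1]; print('bush px',len(q),q.min(0),q.max(0))
e=cv2.fitEllipse(cv2.convexHull(q.astype(np.int32))); print(e,'ap',ray(cam,*e[0],.05).round(4), 'z',P[m>0][:,2].mean())
# shaft: depth points between panel and handle
s=(d>0)&(np.hypot(P[...,0]-p[0],P[...,1]-p[1])<.015)&(P[...,2]>.055)&(P[...,2]<p[2]-.086)
q=P[s]; print('shaft',len(q))
for z in np.arange(.055,.13,.008):
    k=q[(q[:,2]>=z)&(q[:,2]<z+.008)]
    if len(k)>5: print(round(z,3),len(k),k.mean(0).round(4),'dy range',k[:,1].min().round(4),k[:,1].max().round(4))
E
python3 fine.py w11
```

```text
clock: 15.55
tcp_pos: [0.5369, 0.0008, 0.2056]
orientation: [0.141, 3.137, -0.004]
contact_force: [1.3, 0.4, 0.1]
grip_width: 0.0164
gripper_force: 78.4
clock: 15.75
tcp_pos: [0.5373, 0.0014, 0.2065]
orientation: [0.14, 3.136, -0.003]
contact_force: [-0.0, 0.1, -1.0]
grip_width: 0.0164
gripper_force: 78.4
at [0.5373 0.0014 0.2065] yaw 84.9 t 15.75 j7 1.65
[0.0024 0.0033 0.0025] [-0.0016  0.0028 -0.0018] rows 0.1
pred px [286.9 215.2]
pred px [283.3 228.8]
pred px [283.6 265. ]
bush px 480 [267 198] [304 259]
((285.2752990722656, 233.37734985351562), (41.083740234375, 75.26274871826172), 8.105877876281738) ap [0.5481 0.0022 0.05  ] z 0.04922296058296753
shaft 319
0.063 20 [0.5334 0.0009 0.0692] dy range -0.0022 0.0037
0.071 49 [0.5333 0.0012 0.0753] dy range -0.002 0.0042
0.079 56 [0.5333 0.001  0.0832] dy range -0.0027 0.0041
0.087 67 [0.5335 0.001  0.091 ] dy range -0.0025 0.0041
0.095 74 [0.5333 0.001  0.0994] dy range -0.0023 0.004
0.103 53 [0.5332 0.001  0.1063] dy range -0.0022 0.0039
```

```bash
cat > bush.py <<'E'
from h import *
import sys
im,d,P,cam=load(sys.argv[1])
H,S,V=cv2.split(cv2.cvtColor(im,cv2.COLOR_BGR2HSV))
m=((H>15)&(H<35)&(S>120)&(V>70)&(abs(P[...,2]-.05)<.006)&(np.hypot(P[...,0]-.5345,P[...,1]-.0045)<.016)).astype(np.uint8)
cs,_=cv2.findContours(m,0,2); h=np.vstack([c for c in cs if cv2.contourArea(c)>5]); q=np.vstack([ray(cam,*p[0],.05) for p in h])[:,:2]
print('extent',q.min(0),q.max(0),'mid',(q.min(0)+q.max(0))/2)
hull=cv2.convexHull((q*1e4).astype(np.float32)); print('min circle(0.1mm)',cv2.minEnclosingCircle(hull))
A=np.c_[2*hull[:,0],np.ones(len(hull))]; s=np.linalg.lstsq(A,(hull[:,0]**2).sum(1),rcond=None)[0]; print('fit',s[:2]/1e4, np.sqrt(s[2]+s[0]**2+s[1]**2)/1e4)
E
for i in w11 w5 w6 wrist7; do python3 bush.py $i;done
```

```text
extent [ 0.52177841 -0.00627179] [0.54513771 0.0167153 ] mid [0.53345806 0.00522176]
min circle(0.1mm) ((5333.78564453125, 54.14568328857422), 118.95944213867188)
fit [0.53335329 0.00538044] 0.011761004538347764
extent [ 0.52177491 -0.0077355 ] [0.54469074 0.01569694] mid [0.53323282 0.00398072]
min circle(0.1mm) ((5334.7626953125, 40.72860336303711), 119.80958557128906)
fit [0.53329309 0.00400636] 0.011778011786732554
extent [ 0.52140064 -0.007858  ] [0.5446707  0.01588763] mid [0.53303567 0.00401482]
min circle(0.1mm) ((5331.3564453125, 39.1601448059082), 119.964111328125)
fit [0.53323513 0.00400681] 0.011851060126187347
extent [0.52183778 0.00598901] [0.54562061 0.02018624] mid [0.5337292  0.01308763]
min circle(0.1mm) ((5337.25537109375, 92.73396301269531), 119.22196197509766)
fit [0.53360702 0.00951036] 0.011220582720762172
```

```bash
python3 -c "
from h import *
go((.535,.0056,.2,85))"; python3 -m pendant '.0026 .004 .004 0 .003 0;.0026 .004 .004 0 .003 0;.0026 .004 .004 0 .003 0;.0026 .004 .004 0 .003 0'; python3 fine.py w12; python3 bush.py w12
```

```text
at [0.5373 0.0017 0.2065] yaw 84.9 t 15.8 j7 1.65
[0.0026 0.0037 0.0065] [-0.0014  0.0028 -0.0014] rows 0.2
clock: 16.2
tcp_pos: [0.5347, 0.0071, 0.2022]
orientation: [-0.136, -3.138, 0.002]
contact_force: [0.1, 0.5, -0.6]
grip_width: 0.016
gripper_force: 78.4
at [0.5347 0.0071 0.2022] yaw 85.0 t 16.2 j7 1.64
[-0.0007 -0.0021 -0.0018] [-0.0013 -0.0008  0.0005] rows 0.1
pred px [279.5 222.2]
pred px [283.3 229.5]
pred px [283.6 265.5]
bush px 481 [263 205] [300 262]
((281.2586975097656, 240.9949493408203), (43.33591079711914, 75.2539291381836), 176.93528747558594) ap [0.5487 0.0044 0.05  ] z 0.049226327584127545
shaft 319
0.063 43 [0.5303 0.0065 0.0675] dy range 0.0033 0.0096
0.071 54 [0.5304 0.0065 0.075 ] dy range 0.0034 0.0095
0.079 67 [0.5305 0.0064 0.0832] dy range 0.0027 0.0094
0.087 64 [0.5305 0.0063 0.0912] dy range 0.003 0.0093
0.095 74 [0.5304 0.0063 0.0991] dy range 0.0031 0.0092
0.103 17 [0.5301 0.0064 0.1041] dy range 0.0039 0.0087
extent [ 0.5218708  -0.00673181] [0.54385981 0.01668149] mid [0.53286531 0.00497484]
min circle(0.1mm) ((5335.3056640625, 49.45155334472656), 119.00810241699219)
fit [0.53344865 0.00495292] 0.011735902848123836
```

```bash
python3 -m pendant '-.0002 -.0013 .005 0 0 0;-.0002 -.0013 .009 0 0 0;-.0002 -.0013 .009 0 0 0;-.0002 -.0013 .009 0 0 0'; python3 -c "
from h import *
go((.5350,.0057,.172,85))"
```

```text
clock: 16.65
tcp_pos: [0.5347, 0.0056, 0.1929]
orientation: [-0.136, -3.137, 0.002]
contact_force: [0.1, 0.5, -0.7]
grip_width: 0.0161
gripper_force: 78.4
at [0.5347 0.0056 0.1929] yaw 85.0 t 16.65 j7 1.66
[-0.0004  0.0001  0.0209] [-0.0015 -0.0014  0.0003] rows 0.4
```

```bash
python3 -m pendant '0 0 .005 0 0 0;0 0 .009 0 0 0;0 0 .013 0 0 0;0 0 .013 0 0 0;0 0 .013 0 0 0'; python3 -m pendant '0 0 .004 0 0 0;0 0 .008 0 0 0;0 0 .012 0 0 0;0 0 .012 0 0 0;0 0 .012 0 0 0'
```

```text
clock: 17.15
tcp_pos: [0.5347, 0.0056, 0.18]
orientation: [-0.136, -3.137, 0.002]
contact_force: [0.7, 0.5, -1.0]
grip_width: 0.0161
gripper_force: 78.4
clock: 17.65
tcp_pos: [0.5347, 0.0056, 0.168]
orientation: [-0.136, -3.137, 0.002]
contact_force: [0.3, -0.4, 0.1]
grip_width: 0.0162
gripper_force: 78.4
```

```bash
python3 -m pendant '0 0 .002 0 0 0;0 0 .004 0 0 0;0 0 .004 0 0 0;0 0 .004 0 0 0'; python3 -m pendant '0 0 .002 0 0 0;0 0 .003 0 0 0;0 0 .003 0 0 0;0 0 .003 0 0 0'; python3 -m pendant '0 0 .001 0 0 0;0 0 .002 0 0 0;0 0 .002 0 0 0;0 0 .002 0 0 0;0 0 .002 0 0 0'
```

```text
clock: 18.05
tcp_pos: [0.5349, 0.0057, 0.1643]
orientation: [-0.136, -3.138, 0.002]
contact_force: [-0.3, -0.0, 2.2]
grip_width: 0.0159
gripper_force: 78.4
clock: 18.45
tcp_pos: [0.5349, 0.0057, 0.1613]
orientation: [-0.136, -3.138, 0.002]
contact_force: [0.9, 0.3, 2.8]
grip_width: 0.0161
gripper_force: 78.5
clock: 18.95
tcp_pos: [0.5349, 0.0057, 0.1593]
orientation: [-0.136, -3.138, 0.002]
contact_force: [0.6, 0.7, 3.2]
grip_width: 0.0165
gripper_force: 78.5
```

```bash
python3 -m pendant '0 0 .001 0 0 0;0 0 .0015 0 0 0;0 0 .0015 0 0 0;0 0 .0015 0 0 0'; python3 -m pendant '0 0 .001 0 0 0;0 0 .001 0 0 0;0 0 .001 0 0 0;0 0 .001 0 0 0'; python3 -c "
from h import *
for i in range(3): print(r.get_obs()['contact_force'])
go()"
```

```text
clock: 19.35
tcp_pos: [0.5349, 0.0057, 0.1577]
orientation: [-0.136, -3.138, 0.002]
contact_force: [0.7, 0.9, 2.9]
grip_width: 0.0164
gripper_force: 78.6
clock: 19.75
tcp_pos: [0.5349, 0.0057, 0.1569]
orientation: [-0.136, -3.138, 0.002]
contact_force: [-0.3, -0.5, 6.4]
grip_width: 0.0161
gripper_force: 79.2
[-0.3266601  -0.45621709  6.43871385]
[-0.3266601  -0.45621709  6.43871385]
[-0.3266601  -0.45621709  6.43871385]
at [0.5349 0.0057 0.1569] yaw 85.0 t 19.75 j7 1.69
```

```bash
python3 -m pendant '0 0 0 0 0 0;0 0 0 0 0 0;0 0 0 0 0 0;0 0 0 0 0 0;0 0 0 0 0 0'; python3 - <<'E'
from h import *
im,d,P,cam=save('top9','top')
H,S,V=cv2.split(cv2.cvtColor(im,cv2.COLOR_BGR2HSV))
reg=(abs(P[...,0]-.43)<.08)&(abs(P[...,1]+.277)<.06)&(P[...,2]>.012)&(d>0)
print('scraper',cv2.minAreaRect((P[reg][:,:2]*1000).astype(np.float32)),P[reg][:,2].max())
print(r.hand_in())
E
```

```text
clock: 20.25
tcp_pos: [0.5349, 0.0057, 0.1569]
orientation: [-0.136, -3.138, 0.002]
contact_force: [-0.3, -0.2, 6.0]
grip_width: 0.0161
gripper_force: 79.2
scraper ((433.21282958984375, -278.28631591796875), (99.24076843261719, 21.336666107177734), 10.948068618774414) 0.07010498558807737
the job is handed in; nothing more can be done
None
```

The job was handed in at about 20 s, with no verdict returned: all four chips are in the tray, the scraper stands on bare desk near where it started, and the gripped stylus is holding the reset button down at its stop with about 6–7 N.

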